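# Seat a keyed core hub on a label rewinder

## Robot

A 6-joint arm with a two-finger parallel gripper is mounted at the origin on a cart in front of the work surface, level with it; the furniture and walls round the work are solid. World frame = base frame: x ahead of the robot, y to its left, z up, the work surface at z = 0. Lengths are in m, angles in degrees, forces in N, time in s.
With the tool pointing down it reaches from about 0.275 to 0.85 m from the base axis. Payload 19 kg.
Tool frame: the origin (TCP) lies on the mounting face of the last link; the fingertips stand 173 mm ahead of it and the grasp point (between the pads) lies 155 mm ahead of it; z points along the fingers, y is the line along which they close (so a half turn about z gives the same grasp; the last joint's range is limited). The gripper opens to 85 mm and grips with 20 to 120 N. Pads are 22 mm wide; open, the fingers measure 114 mm over their backs; the gripper's body (76 mm by 85 mm) begins 54 mm behind the grasp point. The pads swing forward as they close: fully open they stand 13 mm farther back than shut.
Start: joints at [-7.678, 8.623, 82.357, -0, 89.026, -7.678], TCP at [0.575, -0, 0.405] pointing down, gripper open.
Joint ranges: [-160.23, 160.23], [-39.13, 120.54], [6.94, 153.29], [-79.49, 259.48], [9.18, 160.14], [-161.06, 161.06]. Speed limits (degrees/s): [108.29, 108.29, 127.2, 172.46, 172.46, 172.46].

## Interface

Orientations are given as a 3x3 rotation matrix whose columns are the frame's x, y, z axes.
In Python, from workcell import manip gives the robot as it stands. The module is installed in compiled form; this text tells all that it offers.
- The arm moves only by the tool play_rows, never from a script. Its argument "targets" is a list of rows, each a list of 3 entries, a list of its own where there are three numbers: the finger opening in m, from 0 to 0.0854, then the shift along the tool's x, y, z in m, then the turn, a rotation vector about the tool's x, y, z in degrees. In form: [[jaw, [x, y, z], [ax, ay, az]], ...]. A call has exactly 5 rows; each row shifts and turns the commanded pose from where the row before left it, along the tool's axes as they then stand; what a row does not reach is not made up. A row lasts 1/12 s, in which the tool goes at most 41.7 mm and 7.16 degrees, less where a joint would pass 70% of its speed; a pose out of reach is approached as far as the arm can. A call is refused whole if a number of a shift passes 0.0417 or a number of a turn 7.16, either way. A call with a gripper value outside its range is refused whole. The fingers move at their own pace and stop on an object; the grip force is fixed at half the most. Time passes only in rows, so rows that do not move let the fingers close, or fill a call up. It gives the time, the measured TCP pose, the force, the opening and the grip force at its end, in the units of the state.
- manip.state(): the state, without advancing time (a new reading comes with each control period).
- manip.capture(name): name is "scene" or "side" or "wrist"; returns the picture (420x560x3 uint8, red, green, blue); there is no depth.
- manip.camera_params(name): a dict with "fov_y" (degrees; the focal length in pixels is half the picture's height over the tangent of half this angle, whatever the lens; pixels are square), "cx", "cy" (the principal point, pixels), "eye" and "attitude" of the camera in the world; the wrist camera has in their place "mount" (4x4, takes a point from camera to tool coordinates, whose origin is the TCP and whose axes are the flange's). Camera axes: x right, y up, looking along -z (the intrinsics and any distortion apply to the point x, -y, -z); pixel columns grow to the right and rows downward; lengths in m; the calibration is good to about 2 mm. A picture is of the moment at which its call begins: read the wrist's pose just before it. camera_params takes no time and is no camera call.
- manip.sign_off(): hands the job in; it is judged then, once.
The state is a dict: "clock": time; "qpos": joint angles; "qvel": joint speeds; "effort": joint torques, N m; "eef_pos": TCP position; "tcp_rot": TCP orientation; "wrist_force": force on the tool from outside, world axes, zero at the start; "wrist_torque": the same for the moment, N m; "opening": finger opening in m; "grip_force": force on a finger pad.
Only numpy, scipy, OpenCV 4.12 (cv2) and the standard library are available. Lean on these libraries where they do the work, as an engineer would, in place of code of your own. Each camera call takes 0.05 s, during which the arm holds its last target. There are 200 camera calls.

## Task

Slip the grey keyed hub over the spindle of the label rewinder, then, with a light push, turn it on the spindle until the tab inside it drops into the keyway, and seat it fully home and level. Handle it gently: never force the hub against the rewinder or push on the rewinder itself. Let go of it and leave the other things where they are.

Things in the scene. Friction and masses are not known exactly. Their poses are not given: they have to be found in the camera images.
- hub_grip (a point): Grip point of the loose grey plastic hub (about 0.3 kg), on its axis, 38 mm above its underside, in the boss. The boss is 36 mm high with two flat faces 44 mm apart, 34 mm long, that look to +y and -y: grip across y. z is the hub's axis, up; its tab is on the -x side.
- hub: The same hub; origin at the centre of its underside. From below: hollow skirt (outer 86 mm, inner 77 mm diameter, 9 mm high), disc 86 mm wide and 8 mm thick, then the boss; 53 mm high in all. A bore of 27.5 mm diameter runs through disc and boss.
- hub_tab (a point): Middle of the lower face of the steel tab inside the skirt: 10 mm wide, from 21 to 38 mm from the axis on the hub's -x side, its lower face 1 mm above the skirt's lower edge, reaching up to the disc. A small rib on top of the disc stands over it.
- spindle_axis (a point): Centre of the upper face of the rewinder spindle's flange (72 mm diameter, 12 mm thick), at the foot of the post, 52 mm above the bench; z is the spindle axis, up. With the tab riding on the flange hub_grip is 37 mm above this point; with the hub home (tab in the keyway, disc flat on the flange, post 4 mm out of the boss) 29 mm.
- post_top (a point): Top of the spindle's plain round steel post, 25 mm in diameter, 48 mm above the flange, its top 5 mm tapered. The spindle is braked: it does not turn under the hub.
- rewinder: The label rewinder, fixed: grey housing 150 x 130 x 40 mm with the spindle in its middle; origin under its centre, -x its front. The flange has one keyway, a radial slot 13 mm wide, 10 mm deep, open to the rim, anywhere within 35 degrees either side of the front; its angle differs each time and is in no frame. The tab enters only within about 3 degrees of it.
- label_roll_big: Bystander: upright white label roll, 70 mm diameter, 60 mm high; origin under its centre.
- label_roll_small: Bystander: upright white label roll, 62 mm diameter, 60 mm high; origin under its centre.
- stapler: Bystander: red stapler, 34 x 149 x 48 mm; origin under its centre.
- note_pad: Bystander: yellow note pad, 76 x 77 x 13 mm; origin under its centre.

How it is judged (in metres and radians):
On the way:
1. the hub is on the spindle's post, upright, the post's top well inside its bore (horizontal distance between hub_grip and spindle_axis below 0.005 m and angle between hub_grip's own z axis and vertical below 0.12 rad and z of hub_grip in the frame of spindle_axis below 0.052 m), for 0.1 s.
At the end, for the whole second after the job is handed in: The hub is on the spindle and fully home: hub_grip 29 mm above spindle_axis (within 2.5 mm), within 5 mm of the axis, level within 0.06 rad, at rest and released (horizontal distance between hub_grip and spindle_axis below 0.005 m and angle between hub_grip's own z axis and vertical below 0.06 rad and z of hub_grip in the frame of spindle_axis between 0.0265 and 0.0315 m and linear speed of hub below 0.02 m/s and angular speed of hub below 0.2 rad/s); the robot touches nothing.
It fails at once if the hub is pressed against the rewinder with more than 70 N (contact force between hub and rewinder above 70 N).
It fails at once if the robot pushes the rewinder itself with more than 15 N (contact force between the arm and rewinder above 15 N).
It fails at once if a label roll, the stapler or the note pad is moved more than 30 mm (distance of any of label_roll_big, label_roll_small, stapler, note_pad from where it was at the start of the episode above 0.03 m).
It also fails if it takes over 56 s, if anything falls off the work surface, if the arm or the gripper's body presses on something with over 40 N, if the wrist force passes 120 N, or if a joint passes its speed limit or range.

## Working session

There is one attempt and no reset: what is moved stays moved. The work goes in short steps, Python scripts to look and compute and a tool call to move; the robot and the scene stay as the last step left them, time stands still between calls to the robot, and variables do not carry over. Pictures are saved under pics/ and viewed, at most 10 in all, crops included, and the job is handed in when it is done.

Besides the shell and the picture viewer there is one more tool, called after "Request:" as name(argument=value, ...), one argument or row to a line, values as JSON. play_rows: Moves the arm, as the interface text tells. Its arguments: {"type":"object","properties":{"targets":{"type":"array"}},"required":["targets"]}

```bash
mkdir -p pics; python3 - <<'E'
from workcell import manip
import cv2,numpy as np
s=manip.state();print(s)
ims=[]
for n in("scene","side","wrist"):
    p=manip.camera_params(n);print(n,p)
    im=manip.capture(n)[:,:,::-1];cv2.imwrite(f"pics/{n}0.png",im)
E
```

```text
{'clock': 0.0, 'qpos': array([-7.67901408e+00,  8.64923702e+00,  8.23921337e+01, -1.44386816e-04,
        8.90261236e+01, -7.67729874e+00]), 'qvel': array([-0.02216587, -0.05257189, -0.03502941,  0.12480268,  0.07035875,
       -0.08448005]), 'effort': array([ 9.08163997e-05, -7.13061190e+01, -5.70858908e+01, -1.86872212e-04,
        9.14935896e-03,  2.21375326e-04]), 'eef_pos': array([ 5.74959539e-01, -2.85685625e-05,  4.04099953e-01]), 'tcp_rot': array([[ 2.99844047e-05,  9.99999318e-01, -1.16777055e-03],
       [ 9.99999988e-01, -2.98035244e-05,  1.54910790e-04],
       [ 1.54875881e-04, -1.16777518e-03, -9.99999306e-01]]), 'wrist_force': array([-0.85107316,  0.855121  ,  0.03129634]), 'wrist_torque': array([-0.04593488,  0.0246855 , -0.02126406]), 'grip_force': 0.0, 'opening': 0.08547305869324152}
scene {'fov_y': 42.09987014568475, 'cx': 271.75989620485774, 'cy': 211.22592771392289, 'eye': array([0.80974688, 0.68619927, 1.08971916]), 'attitude': array([[-0.94205692, -0.26393129,  0.20704837],
       [ 0.33516114, -0.71481272,  0.61376688],
       [-0.01399147,  0.64759791,  0.76185379]])}
side {'fov_y': 43.078009932574375, 'cx': 275.5642023339073, 'cy': 211.50518536089837, 'eye': array([ 0.21423549, -1.21023662,  0.56823228]), 'attitude': array([[ 0.9573402 ,  0.12861575, -0.25876193],
       [-0.28820381,  0.36010683, -0.88727765],
       [-0.02093594,  0.92400274,  0.38181229]])}
wrist {'fov_y': 64.97202534758968, 'cx': 281.3142259460896, 'cy': 216.25006111587598, 'mount': array([[ 4.35833669e-04,  9.51502502e-01,  3.07640696e-01,
         7.90935841e-02],
       [ 9.99999029e-01, -7.53808295e-06, -1.39338113e-03,
         9.96809591e-04],
       [-1.32348661e-03,  3.07641005e-01, -9.51501582e-01,
         3.06605550e-02],
       [ 0.00000000e+00,  0.00000000e+00,  0.00000000e+00,
         1.00000000e+00]])}
```

View pics/scene0.png

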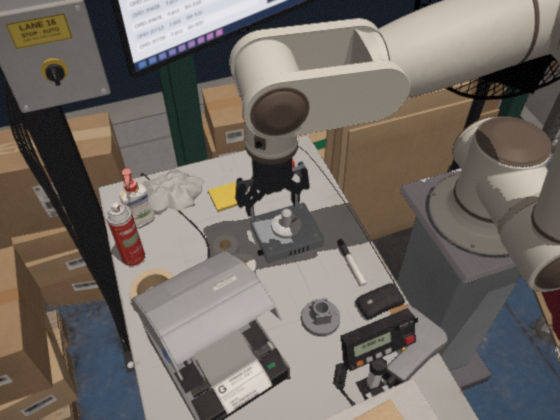

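View pics/wrist0.png

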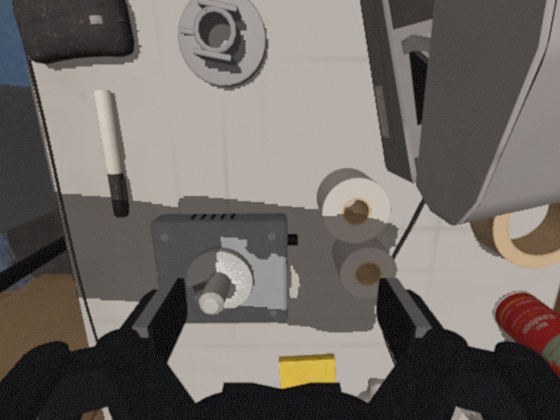

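View pics/side0.png

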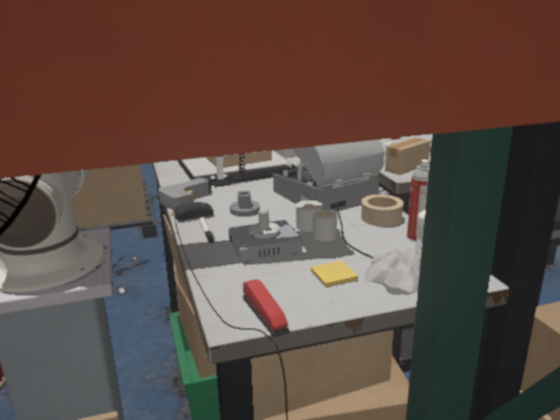

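```bash
cat > h.py <<'E'
import numpy as np,cv2
from workcell import manip
def ray(n,uv,s=None):
    p=manip.camera_params(n);f=210/np.tan(np.radians(p['fov_y']/2))
    d=np.array([(uv[0]-p['cx'])/f,-(uv[1]-p['cy'])/f,-1.])
    if n=='wrist':
        M=p['mount'];R=s['tcp_rot']@M[:3,:3];e=s['tcp_rot']@M[:3,3]+s['eef_pos']
    else: R,e=p['attitude'],p['eye']
    d=R@d;return e,d/np.linalg.norm(d)
def tri(*rs):
    A=sum(np.eye(3)-np.outer(d,d) for e,d in rs);b=sum((np.eye(3)-np.outer(d,d))@e for e,d in rs)
    x=np.linalg.solve(A,b);return x,[np.linalg.norm(np.cross(x-e,d))*1e3 for e,d in rs]
def atz(r,z): e,d=r;return e+d*(z-e[2])/d[2]
def proj(n,P,s=None):
    p=manip.camera_params(n);f=210/np.tan(np.radians(p['fov_y']/2))
    if n=='wrist':
        M=p['mount'];R=s['tcp_rot']@M[:3,:3];e=s['tcp_rot']@M[:3,3]+s['eef_pos']
    else: R,e=p['attitude'],p['eye']
    c=R.T@(np.asarray(P)-e);return np.array([p['cx']-f*c[0]/c[2],p['cy']+f*c[1]/c[2]])
def crop(im,x,y,w,h,g=1.0,size=(400,300)):
    c=im[y:y+h,x:x+w];c=(255*(c/255.)**g).astype(np.uint8);return cv2.resize(c,size,interpolation=cv2.INTER_CUBIC)
E
python3 - <<'E'
from h import *
w=cv2.imread('pics/wrist0.png');s=cv2.imread('pics/scene0.png');d=cv2.imread('pics/side0.png')
a=np.hstack([crop(w,165,0,133,100),crop(s,280,280,80,60)])
b=np.hstack([crop(w,145,210,160,120,.5),crop(s,240,195,93,70,.6)])
cv2.imwrite('pics/m1.png',np.vstack([a,b]))
E
```

```text
(no output)
```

View pics/m1.png

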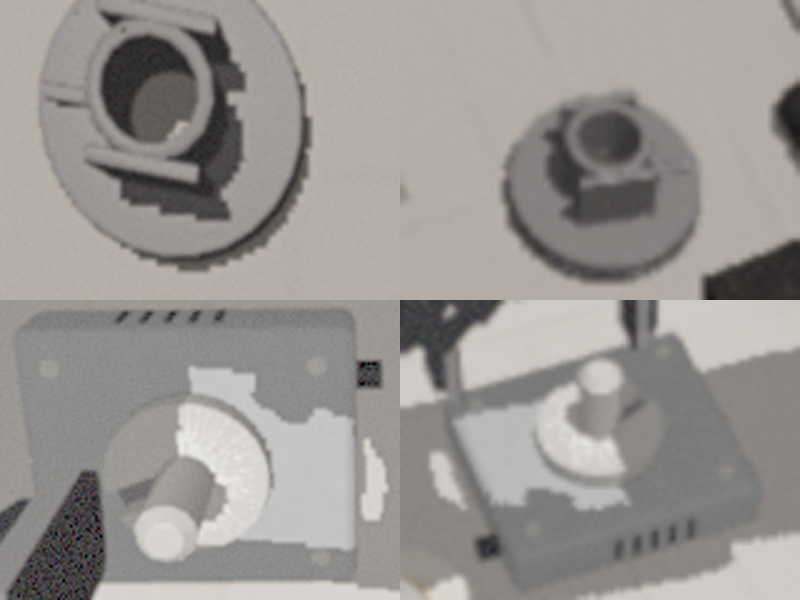

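```bash
python3 - <<'E'
from h import *
s=manip.state()
W=lambda x,y:ray('wrist',(165+x/3,y/3),s); S=lambda x,y:ray('scene',(280+(x-400)/5,280+y/5))
W2=lambda x,y:ray('wrist',(145+x/2.5,210+(y-300)/2.5),s); S2=lambda x,y:ray('scene',(240+(x-400)/4.3,195+(y-300)/4.286))
print('boretop',tri(W(150,92),S(607,137)))
print('posttop',tri(W2(165,533),S2(600,375)))
print('flange',tri(W2(187,470),S2(600,433)))
def ang(a,b): d=b-a;return np.degrees(np.arctan2(d[1],d[0]))
print('flat',ang(atz(W(87,152),.053),atz(W(198,175),.053)), ang(atz(W(100,8),.053),atz(W(215,25),.053)))
print('disc edge rib',atz(W(45,92),.02), atz(S(690,170),.02))
print('flange@z',atz(W2(187,470),.052),atz(S2(600,433),.052))
print('key',atz(W2(132,492),.052),atz(S2(637,407),.052))
print('rew corners', [atz(W2(x,y),.04)[:2].round(4) for x,y in((18,330),(355,310),(353,548))])
E
```

```text
boretop (array([0.51817383, 0.14451208, 0.05053508]), [np.float64(0.10223361927581322), np.float64(0.10223361927563383)])
posttop (array([ 0.5072253 , -0.10093532,  0.09289874]), [np.float64(0.16348491696805345), np.float64(0.16348491696812342)])
flange (array([ 0.50603472, -0.10306389,  0.03826811]), [np.float64(0.1581096804723255), np.float64(0.15810968047227672)])
flat -10.747315517492224 -7.365442698170911
disc edge rib [0.47946688 0.15066356 0.02      ] [0.48153396 0.15656105 0.02      ]
flange@z [ 0.50903878 -0.09566072  0.052     ] [ 0.509856   -0.09269895  0.052     ]
key [ 0.4842093  -0.10650048  0.052     ] [ 0.48325986 -0.10330676  0.052     ]
rew corners [array([ 0.4381, -0.0352]), array([ 0.5821, -0.0262]), array([ 0.5819, -0.143 ])]
```

Request:
play_rows(
  targets=[
    [0.085,[-0.012,-0.02,0.002],[0,0,0]],
    [0.085,[-0.016,-0.03,0.006],[0,0,0]],
    [0.085,[-0.016,-0.03,0.006],[0,0,0]],
    [0.085,[-0.012,-0.02,0.004],[0,0,0]],
    [0.085,[0,0,0],[0,0,0]],
  ],
)

```text
clock: 0.57
eef_pos: [0.4722, -0.0572, 0.3861]
tcp_rot: [[0.001, 1.0, -0.002], [1.0, -0.001, -0.0], [-0.0, -0.002, -1.0]]
wrist_force: [-0.9, -0.5, 0.2]
opening: 0.0849
grip_force: 0.0
```

```bash
python3 - <<'E'
from h import *
import pickle
s=manip.state();w=manip.capture('wrist')[:,:,::-1].copy();cv2.imwrite('pics/w1.png',w);pickle.dump(s,open('s1.pkl','wb'))
print(s['eef_pos'],s['qvel'].round(1))
c=proj('wrist',(.508,-.098,.075),s);print(c)
x,y=int(c[0])-80,int(c[1])-60;print(x,y)
cv2.imwrite('pics/m2.png',crop(w,x,y,160,120,.55,(800,600)))
E
```

```text
[ 0.47221192 -0.05722783  0.38606181] [ 2.3  3.1 -4.7  0.9 -0.1  3.3]
[319.21898776 246.28943468]
239 186
```

View pics/m2.png

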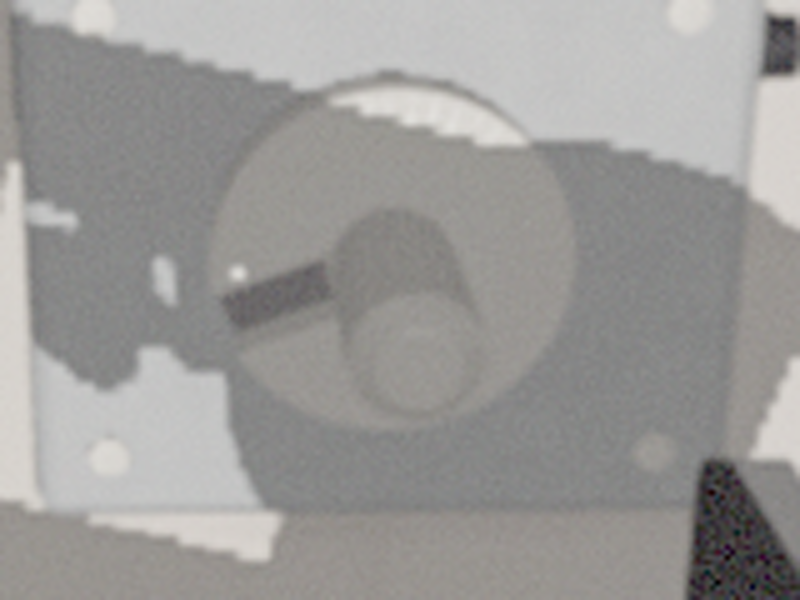

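```bash
python3 - <<'E'
from h import *
import pickle
s=pickle.load(open('s1.pkl','rb'))
P=lambda x,y:(239+(x+.5)/5-.5,186+(y+.5)/5-.5)
at=lambda x,y,z:atz(ray('wrist',P(x,y),s),z)
for p in((208,255),(577,255),(392,430),(392,80)):print(p,at(*p,.052)[:2])
print('post',[at(*p,.1)[:2].round(4) for p in((415,355),(345,355),(485,355),(415,415),)],at(415,355,.095)[:2])
a,b,c,d=[at(*p,.052)[:2] for p in((222,298),(325,262),(243,350),(335,317))]
an=lambda a,b:np.degrees(np.arctan2(*(b-a)[::-1]))
print(an(a,b),an(c,d),np.linalg.norm(a-c),a,b,c,d)
# consistency: project
for C in((.508,-.098),(.509,-.097)):
  print([((proj('wrist',(C[0]+.036*np.cos(t),C[1]+.036*np.sin(t),.052),s)-[239,186])*5).round() for t in np.arange(4)*np.pi/2],(proj('wrist',(*C,.1),s)-[239,186])*5)
E
```

```text
(208, 255) [ 0.47200006 -0.09744519]
(577, 255) [ 0.54480244 -0.09751051]
(392, 430) [ 0.50954485 -0.13585511]
(392, 80) [ 0.5071461 -0.0616996]
post [array([ 0.5072, -0.0968]), array([ 0.4954, -0.0968]), array([ 0.5191, -0.0968]), array([ 0.5077, -0.108 ])] [ 0.507912   -0.09909999]
20.671903216207 21.40416599334173 0.01208320153649283 [ 0.47476785 -0.106626  ] [ 0.49511389 -0.09894927] [ 0.47899841 -0.11794439] [ 0.49734579 -0.11075259]
[array([571., 255.]), array([394.,  80.]), array([206., 256.]), array([383., 420.])] [417.17437383 359.57989186]
[array([576., 251.]), array([400.,  74.]), array([211., 251.]), array([388., 415.])] [423.29454812 354.19230187]
```

Request:
play_rows(
  targets=[
    [0.085,[0.04,0.009,0.008],[0,0,0]],
    [0.085,[0.04,0.009,0.008],[0,0,0]],
    [0.085,[0.04,0.009,0.008],[0,0,0]],
    [0.085,[0.04,0.009,0.008],[0,0,0]],
    [0.085,[0.04,0.01,0.008],[0,0,0]],
  ],
)

```text
clock: 1.03
eef_pos: [0.5212, 0.1459, 0.3465]
tcp_rot: [[-0.0, 1.0, 0.0], [1.0, 0.0, 0.0], [0.0, 0.0, -1.0]]
wrist_force: [1.0, -1.5, 0.0]
opening: 0.085
grip_force: 0.0
```

Request:
play_rows(
  targets=[
    [0.085,[0,0,0],[0,0,-7]],
    [0.085,[0,0,0],[0,0,-7]],
    [0.085,[0,0,0],[0,0,-7]],
    [0.085,[0,0,0],[0,0,-7]],
    [0.085,[0,0,0],[0,0,-7]],
  ],
)

```text
clock: 1.45
eef_pos: [0.5213, 0.144, 0.3466]
tcp_rot: [[-0.579, 0.815, -0.0], [0.815, 0.579, 0.0], [0.0, -0.0, -1.0]]
wrist_force: [0.2, 0.1, -0.1]
opening: 0.0848
grip_force: 0.0
```

Request:
play_rows(
  targets=[
    [0.085,[0,0,0],[0,0,-7]],
    [0.085,[0,0,0],[0,0,-7]],
    [0.085,[0,0,0],[0,0,-7]],
    [0.085,[0,0,0],[0,0,-7]],
    [0.085,[0,0,0],[0,0,-7]],
  ],
)

```text
clock: 1.87
eef_pos: [0.5213, 0.1439, 0.3467]
tcp_rot: [[-0.942, 0.336, -0.0], [0.336, 0.942, 0.0], [0.0, 0.0, -1.0]]
wrist_force: [0.3, 0.3, 0.6]
opening: 0.0848
grip_force: 0.0
```

Request:
play_rows(
  targets=[
    [0.085,[0,0,0],[0,0,-7]],
    [0.085,[0,0,0],[0,0,-4]],
    [0.085,[0,0,0],[0,0,0]],
    [0.085,[0,0,0],[0,0,0]],
    [0.085,[0,0,0],[0,0,0]],
  ],
)

```text
clock: 2.28
eef_pos: [0.521, 0.1435, 0.3467]
tcp_rot: [[-0.987, 0.159, -0.0], [0.159, 0.987, 0.0], [0.0, 0.0, -1.0]]
wrist_force: [-0.5, 0.2, -0.4]
opening: 0.0849
grip_force: 0.0
```

```bash
python3 - <<'E'
from h import *
import pickle
s=manip.state();w=manip.capture('wrist')[:,:,::-1].copy();cv2.imwrite('pics/w2.png',w);pickle.dump(s,open('s2.pkl','wb'))
print(s['eef_pos'],s['tcp_rot'].round(4),s['qpos'].round(1))
c=proj('wrist',(.518,.1445,.04),s);print(c)
x,y=max(0,int(c[0])-120),max(0,int(c[1])-90);print(x,y)
cv2.imwrite('pics/m3.png',crop(w,x,y,240,180,.8,(800,600)))
E
```

```text
[0.52102058 0.1435465  0.34672962] [[-9.873e-01  1.590e-01 -2.000e-04]
 [ 1.590e-01  9.873e-01  1.000e-04]
 [ 2.000e-04  0.000e+00 -1.000e+00]] [  7.2   6.   92.    0.   82.  -73.6]
[281.27404333 199.97853001]
161 109
```

View pics/m3.png

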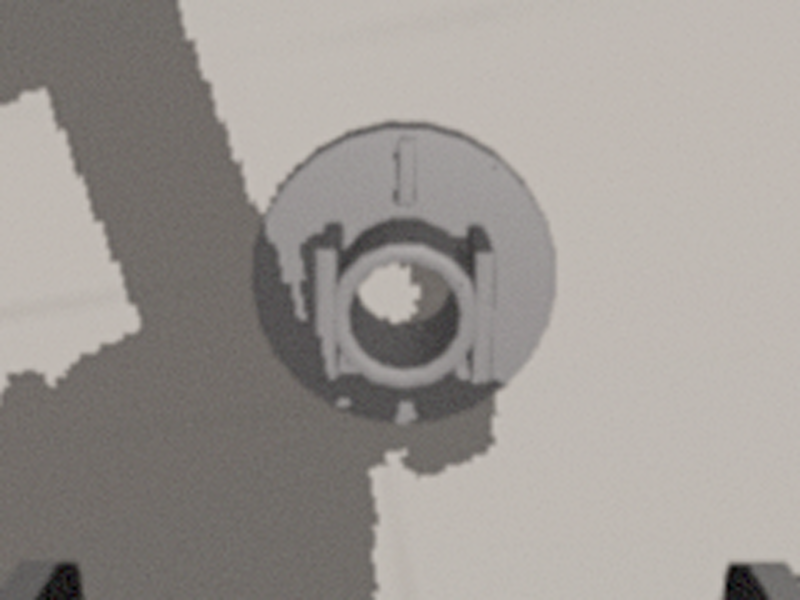

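```bash
python3 - <<'E'
from h import *
import pickle
s=pickle.load(open('s2.pkl','rb'))
k=10/3;r=lambda x,y:ray('wrist',(161+x/k,109+y/k),s)
W=ray('scene',(321.4,307.4))
x,_=tri(r(406,315),W);print(x,_, atz(r(406,315),.053))
print('disc',[atz(r(*p),.017)[:2].round(4) for p in((254,270),(556,270),(405,122),(405,421))])
print('rib',[atz(r(*p),.019)[:2].round(4) for p in((405,137),(405,205))])
g=np.array([*atz(r(406,315),.053)[:2],.038]);print('tool off',s['tcp_rot'].T@(g-s['eef_pos']))
E
```

```text
[0.51824975 0.14551822 0.05189405] [np.float64(0.34634199840559754), np.float64(0.3463419984055552)] [0.51769925 0.14582183 0.053     ]
disc [array([0.5082, 0.1046]), array([0.5215, 0.1877]), array([0.4748, 0.1526]), array([0.5594, 0.1391])]
rib [array([0.4785, 0.152 ]), array([0.4965, 0.1491])]
tool off [0.00357082 0.00170606 0.30873051]
```

Request:
play_rows(
  targets=[
    [0.085,[0.0035,0.0017,0.03],[0,0,0]],
    [0.085,[0,0,0.035],[0,0,0]],
    [0.085,[0,0,0.035],[0,0,0]],
    [0.085,[0,0,0.03],[0,0,0]],
    [0.085,[0,0,0.013],[0,0,0]],
  ],
)

```text
clock: 2.75
eef_pos: [0.5165, 0.1454, 0.1999]
tcp_rot: [[-0.987, 0.158, -0.004], [0.158, 0.987, -0.001], [0.004, -0.001, -1.0]]
wrist_force: [0.1, 0.9, -0.5]
opening: 0.0852
grip_force: 0.0
```

Request:
play_rows(
  targets=[
    [0.085,[0,0,0.009],[0,0,0]],
    [0.055,[0,0,0],[0,0,0]],
    [0.035,[0,0,0],[0,0,0]],
    [0.03,[0,0,0],[0,0,0]],
    [0.03,[0,0,0],[0,0,0]],
  ],
)

```text
clock: 3.17
eef_pos: [0.5181, 0.1456, 0.1965]
tcp_rot: [[-0.988, 0.157, 0.002], [0.157, 0.988, 0.0], [-0.002, 0.001, -1.0]]
wrist_force: [0.0, -0.5, -0.2]
opening: 0.0429
grip_force: 60.7
```

Request:
play_rows(
  targets=[
    [0.03,[0,0,0],[0,0,0]],
    [0.03,[0,0,0],[0,0,0]],
    [0.03,[0,0,0],[0,0,0]],
    [0.03,[0,0,0],[0,0,0]],
    [0.03,[0,0,0],[0,0,0]],
  ],
)

```text
clock: 3.58
eef_pos: [0.5181, 0.1456, 0.1965]
tcp_rot: [[-0.988, 0.157, 0.003], [0.157, 0.988, 0.0], [-0.003, 0.001, -1.0]]
wrist_force: [-0.9, -0.3, 5.9]
opening: 0.043
grip_force: 61.8
```

Request:
play_rows(
  targets=[
    [0.03,[0,0,-0.015],[0,0,0]],
    [0.03,[0,0,-0.035],[0,0,0]],
    [0.03,[0,0,-0.04],[0,0,0]],
    [0.03,[0,0,-0.035],[0,0,0]],
    [0.03,[0,0,-0.015],[0,0,0]],
  ],
)

```text
clock: 4.0
eef_pos: [0.5178, 0.1455, 0.3408]
tcp_rot: [[-0.988, 0.157, 0.007], [0.157, 0.988, 0.001], [-0.007, 0.002, -1.0]]
wrist_force: [0.9, -1.0, -1.6]
opening: 0.0433
grip_force: 62.1
```

Request:
play_rows(
  targets=[
    [0.03,[0,0,0],[0,0,-4]],
    [0.03,[0,0,0],[0,0,-6]],
    [0.03,[0,0,0],[0,0,-6]],
    [0.03,[0,0,0],[0,0,-6]],
    [0.03,[0,0,0],[0,0,-2]],
  ],
)

```text
clock: 4.42
eef_pos: [0.5175, 0.1455, 0.3358]
tcp_rot: [[-0.964, -0.265, 0.001], [-0.265, 0.964, 0.0], [-0.001, -0.0, -1.0]]
wrist_force: [0.2, 0.2, -3.2]
opening: 0.043
grip_force: 62.1
```

Request:
play_rows(
  targets=[
    [0.03,[0.009,-0.027,0],[0,0,0]],
    [0.03,[0.013,-0.038,0],[0,0,0]],
    [0.03,[0.013,-0.038,0],[0,0,0]],
    [0.03,[0.012,-0.038,0],[0,0,0]],
    [0.03,[0.009,-0.026,0],[0,0,0]],
  ],
)

```text
clock: 4.83
eef_pos: [0.5061, -0.0329, 0.3359]
tcp_rot: [[-0.966, -0.258, 0.001], [-0.258, 0.966, -0.001], [-0.001, -0.001, -1.0]]
wrist_force: [0.6, -0.2, -2.7]
opening: 0.0426
grip_force: 62.3
```

Request:
play_rows(
  targets=[
    [0.03,[0,0,0],[0,0,0]],
    [0.03,[0,0,0],[0,0,0]],
    [0.03,[0,0,0],[0,0,0]],
    [0.03,[0,0,0],[0,0,0]],
    [0.03,[0,0,0],[0,0,0]],
  ],
)

```text
clock: 5.25
eef_pos: [0.5068, -0.0294, 0.3351]
tcp_rot: [[-0.966, -0.26, 0.0], [-0.26, 0.966, 0.0], [-0.0, -0.0, -1.0]]
wrist_force: [-0.2, 1.0, -3.3]
opening: 0.0433
grip_force: 62.4
```

```bash
python3 - <<'E'
from h import *
import pickle
s=manip.state();I={}
for n in('wrist','scene','side'):I[n]=manip.capture(n)[:,:,::-1].copy();cv2.imwrite(f'pics/{n}3.png',I[n])
pickle.dump(s,open('s3.pkl','wb'))
print(s['eef_pos'],s['tcp_rot'].round(4))
P=(.508,-.098,.08);t=[]
for n,w,h in(('wrist',160,120),('scene',80,60),('side',80,60)):
    c=proj(n,P,s);x,y=int(np.clip(c[0]-w/2,0,560-w)),int(np.clip(c[1]-h/2,0,420-h));print(n,c,x,y);t.append(crop(I[n],x,y,w,h,.6))
t.append(crop(I['wrist'],0,0,560,420,.7))
cv2.imwrite('pics/m4.png',np.vstack([np.hstack(t[:2]),np.hstack(t[2:])]))
E
```

```text
[ 0.50679325 -0.02938945  0.33505776] [[-9.656e-01 -2.601e-01  2.000e-04]
 [-2.601e-01  9.656e-01  0.000e+00]
 [-2.000e-04 -0.000e+00 -1.000e+00]]
wrist [186.96536153 200.32401025] 106 140
scene [286.53587732 216.9173743 ] 246 186
side [263.17238722 216.9655415 ] 223 186
```

View pics/m4.png

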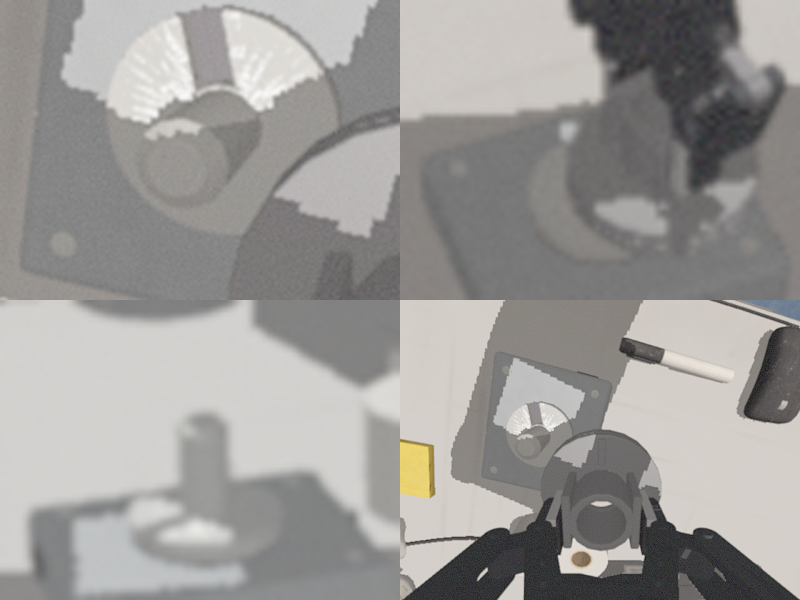

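```bash
python3 - <<'E'
from h import *
import pickle
s=pickle.load(open('s3.pkl','rb'));s1=pickle.load(open('s1.pkl','rb'))
r=lambda x,y:ray('wrist',(106+(x+.5)/2.5-.5,140+(y+.5)/2.5-.5),s)
sd=ray('side',(223+204/5-.4,186+(421-300)/5-.4)); w1=ray('wrist',(239+415/5-.4,186+355/5-.4),s1)
sc=ray('scene',(286.5,212.5))
rs=dict(w3=r(181,166),side=sd,w1=w1,sc=sc)
for k in rs: print(k,atz(rs[k],.1)[:2].round(4))
print(tri(*rs.values()))
print('flange c',atz(r(224,121),.052)[:2],[atz(r(*p),.052)[:2].round(4) for p in((107,121),(341,121))])
a,b,c,d=[atz(r(*p),.052)[:2] for p in((178,15),(194,92),(228,12),(236,85))]
an=lambda a,b:np.degrees(np.arctan2(*(b-a)[::-1]))
print(an(a,b),an(c,d),an((a+c)/2,(b+d)/2),np.linalg.norm(a-c));print((a+c)/2,(b+d)/2)
for C in((.508,-.098),(.507,-.098),(.507,-.0995)):print(C,an((a+c)/2,np.array(C)))
# held hub: bore top ring in tool frame
q=ray('wrist',(202/400*560,(521-300)/300*420),s);P=atz(q,s['eef_pos'][2]-.1965+.053);print('hub in tool',s['tcp_rot'].T@(P-s['eef_pos']))
C=np.array([.5075,-.098,s['eef_pos'][2]]);print('shift',s['tcp_rot'].T@(C-s['eef_pos']))
E
```

```text
w3 [ 0.5065 -0.0986]
side [ 0.5079 -0.1027]
w1 [ 0.5058 -0.0984]
sc [ 0.5093 -0.0953]
(array([ 0.50766064, -0.09885491,  0.0975529 ]), [np.float64(0.388921904294049), np.float64(1.4833158927289622), np.float64(1.687305062734998), np.float64(1.4249833273340453)])
flange c [ 0.50604297 -0.09944982] [array([ 0.5156, -0.1348]), array([ 0.4965, -0.0641])]
21.569885325481415 16.95655950577805 19.33586072761894 0.015143251103209602
[ 0.47505289 -0.1115936 ] [ 0.49662423 -0.10402426]
(0.508, -0.098) 22.420476800697045
(0.507, -0.098) 23.049905680956496
(0.507, -0.0995) 20.734187716542667
hub in tool [0.0024557  0.00049355 0.1434994 ]
shift [ 1.71656733e-02 -6.64322729e-02 -2.68342122e-06]
```

Request:
play_rows(
  targets=[
    [0.03,[0.003,-0.013,0],[0,0,0]],
    [0.03,[0.005,-0.02,0],[0,0,0]],
    [0.03,[0.005,-0.02,0],[0,0,0]],
    [0.03,[0.0034,-0.0144,0.01],[0,0,0]],
    [0.03,[0,0,0.015],[0,0,0]],
  ],
)

```text
clock: 5.82
eef_pos: [0.5087, -0.1016, 0.3106]
tcp_rot: [[-0.966, -0.258, 0.002], [-0.258, 0.966, -0.002], [-0.002, -0.002, -1.0]]
wrist_force: [-0.7, -0.4, -2.2]
opening: 0.0433
grip_force: 62.5
```

Request:
play_rows(
  targets=[
    [0.03,[0,0,0.012],[0,0,0]],
    [0.03,[0,0,0.003],[0,0,0]],
    [0.03,[0,0,0],[0,0,0]],
    [0.03,[0,0,0],[0,0,0]],
    [0.03,[0,0,0],[0,0,0]],
  ],
)

```text
clock: 6.23
eef_pos: [0.5086, -0.0993, 0.2956]
tcp_rot: [[-0.966, -0.26, 0.001], [-0.26, 0.966, -0.0], [-0.001, -0.001, -1.0]]
wrist_force: [-0.0, -1.2, -2.3]
opening: 0.0427
grip_force: 62.3
```

```bash
python3 - <<'E'
from h import *
import pickle
s=manip.state();I={}
for n in('wrist','scene','side'):I[n]=manip.capture(n)[:,:,::-1].copy()
pickle.dump(s,open('s4.pkl','wb'))
print(s['eef_pos'],s['tcp_rot'].round(4),s['wrist_force'])
P=(.507,-.099,.11);t=[]
for n,w,h in(('side',80,60),('scene',80,60)):
    c=proj(n,P,s);x,y=int(np.clip(c[0]-w/2,0,560-w)),int(np.clip(c[1]-h/2,0,420-h));print(n,c,x,y);t.append(crop(I[n],x,y,w,h,.5))
t.append(crop(I['wrist'],120,180,320,240,.6,(800,600))[0:600:2,0:800:2])
t.append(crop(I['wrist'],220,280,120,90,.5))
cv2.imwrite('pics/m5.png',np.vstack([np.hstack(t[:2]),np.hstack(t[2:])]))
E
```

```text
[ 0.50857116 -0.09930252  0.29561894] [[-9.657e-01 -2.595e-01  9.000e-04]
 [-2.595e-01  9.657e-01 -3.000e-04]
 [-8.000e-04 -5.000e-04 -1.000e+00]] [-0.04907482 -1.15322086 -2.31252078]
side [262.48803681 205.30559867] 222 175
scene [286.8671704  208.38964337] 246 178
```

View pics/m5.png

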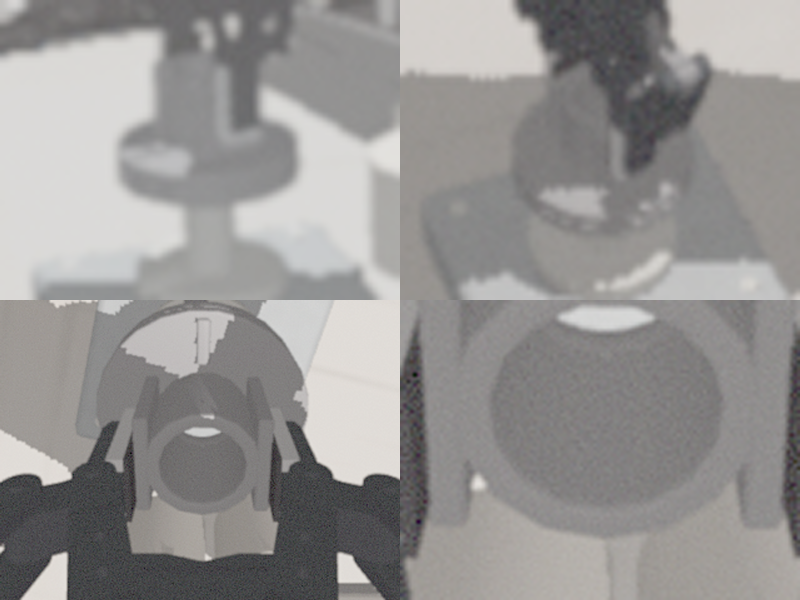

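Request:
play_rows(
  targets=[
    [0.03,[0,0,0.003],[0,0,0]],
    [0.03,[0,0,0.002],[0,0,0]],
    [0.03,[0,0,0.002],[0,0,0]],
    [0.03,[0,0,0.002],[0,0,0]],
    [0.03,[0,0,0],[0,0,0]],
  ],
)

```text
clock: 6.8
eef_pos: [0.5083, -0.0997, 0.2853]
tcp_rot: [[-0.966, -0.259, -0.001], [-0.259, 0.966, 0.0], [0.001, 0.0, -1.0]]
wrist_force: [-0.6, -0.1, -2.3]
opening: 0.0433
grip_force: 62.3
```

Request:
play_rows(
  targets=[
    [0.03,[0,0,0.001],[0,0,0]],
    [0.03,[0,0,0.001],[0,0,0]],
    [0.03,[0,0,0.001],[0,0,0]],
    [0.03,[0,0,0],[0,0,0]],
    [0.03,[0,0,0],[0,0,0]],
  ],
)

```text
clock: 7.22
eef_pos: [0.5083, -0.0997, 0.2828]
tcp_rot: [[-0.966, -0.259, -0.0], [-0.259, 0.966, 0.0], [0.0, 0.0, -1.0]]
wrist_force: [0.7, 0.4, -2.5]
opening: 0.0432
grip_force: 62.3
```

Request:
play_rows(
  targets=[
    [0.03,[0,0,0.001],[0,0,0]],
    [0.03,[0,0,0.001],[0,0,0]],
    [0.03,[0,0,0.001],[0,0,0]],
    [0.03,[0,0,0.001],[0,0,0]],
    [0.03,[0,0,0],[0,0,0]],
  ],
)

```text
clock: 7.63
eef_pos: [0.5083, -0.0996, 0.2786]
tcp_rot: [[-0.966, -0.259, -0.0], [-0.259, 0.966, 0.0], [0.0, 0.0, -1.0]]
wrist_force: [-0.1, -0.9, -2.9]
opening: 0.0432
grip_force: 62.3
```

Request:
play_rows(
  targets=[
    [0.03,[0,0,0.0015],[0,0,0]],
    [0.03,[0,0,0.0015],[0,0,0]],
    [0.03,[0,0,0.0015],[0,0,0]],
    [0.03,[0,0,0.001],[0,0,0]],
    [0.03,[0,0,0],[0,0,0]],
  ],
)

```text
clock: 8.05
eef_pos: [0.5083, -0.0997, 0.273]
tcp_rot: [[-0.966, -0.259, -0.0], [-0.259, 0.966, 0.0], [0.0, 0.0, -1.0]]
wrist_force: [-0.0, 0.2, -1.3]
opening: 0.0433
grip_force: 62.3
```

Request:
play_rows(
  targets=[
    [0.03,[0,0,0.004],[0,0,0]],
    [0.03,[0,0,0.005],[0,0,0]],
    [0.03,[0,0,0.005],[0,0,0]],
    [0.03,[0,0,0.004],[0,0,0]],
    [0.03,[0,0,0.002],[0,0,0]],
  ],
)

```text
clock: 8.47
eef_pos: [0.5082, -0.0996, 0.2524]
tcp_rot: [[-0.966, -0.259, -0.001], [-0.259, 0.966, 0.0], [0.001, 0.001, -1.0]]
wrist_force: [0.9, 0.5, -2.5]
opening: 0.0431
grip_force: 62.3
```

Request:
play_rows(
  targets=[
    [0.03,[0,0,0.001],[0,0,0]],
    [0.03,[0,0,0.001],[0,0,0]],
    [0.03,[0,0,0.001],[0,0,0]],
    [0.03,[0,0,0.001],[0,0,0]],
    [0.03,[0,0,0],[0,0,0]],
  ],
)

```text
clock: 8.88
eef_pos: [0.5083, -0.0997, 0.2492]
tcp_rot: [[-0.966, -0.259, -0.0], [-0.259, 0.966, 0.0], [0.0, 0.0, -1.0]]
wrist_force: [-0.3, -0.5, -2.8]
opening: 0.0432
grip_force: 62.3
```

Request:
play_rows(
  targets=[
    [0.03,[0,0,0.0007],[0,0,0]],
    [0.03,[0,0,0.0007],[0,0,0]],
    [0.03,[0,0,0.0006],[0,0,0]],
    [0.03,[0,0,0],[0,0,0]],
    [0.03,[0,0,0],[0,0,0]],
  ],
)

```text
clock: 9.3
eef_pos: [0.5084, -0.0997, 0.2474]
tcp_rot: [[-0.966, -0.259, -0.0], [-0.259, 0.966, -0.0], [0.0, -0.0, -1.0]]
wrist_force: [0.2, 0.2, -2.0]
opening: 0.0433
grip_force: 62.6
```

Request:
play_rows(
  targets=[
    [0.03,[0,0,0.0005],[0,0,0]],
    [0.03,[0,0,0],[0,0,0]],
    [0.03,[0,0,0],[0,0,0]],
    [0.03,[0,0,0],[0,0,0]],
    [0.03,[0,0,0],[0,0,0]],
  ],
)

```text
clock: 9.72
eef_pos: [0.5084, -0.0997, 0.247]
tcp_rot: [[-0.966, -0.259, 0.0], [-0.259, 0.966, -0.0], [-0.0, -0.0, -1.0]]
wrist_force: [-0.2, 1.2, 5.9]
opening: 0.0428
grip_force: 63.1
```

Request:
play_rows(
  targets=[
    [0.03,[0,0,0],[0,0,-0.8]],
    [0.03,[0,0,0],[0,0,-0.8]],
    [0.03,[0,0,0],[0,0,-0.8]],
    [0.03,[0,0,0],[0,0,0]],
    [0.03,[0,0,0],[0,0,0]],
  ],
)

```text
clock: 10.13
eef_pos: [0.5084, -0.0996, 0.2468]
tcp_rot: [[-0.954, -0.299, -0.0], [-0.299, 0.954, 0.0], [0.0, 0.0, -1.0]]
wrist_force: [-0.6, 2.3, 2.7]
opening: 0.0433
grip_force: 63.2
```

Request:
play_rows(
  targets=[
    [0.03,[0,0,0.0002],[0,0,-0.8]],
    [0.03,[0,0,0],[0,0,-0.8]],
    [0.03,[0,0,0],[0,0,-0.8]],
    [0.03,[0,0,0],[0,0,0]],
    [0.03,[0,0,0],[0,0,0]],
  ],
)

```text
clock: 10.55
eef_pos: [0.5083, -0.0997, 0.2464]
tcp_rot: [[-0.941, -0.339, -0.0], [-0.339, 0.941, -0.0], [0.0, 0.0, -1.0]]
wrist_force: [0.1, 0.8, -2.8]
opening: 0.0432
grip_force: 62.4
```

Request:
play_rows(
  targets=[
    [0.03,[0,0,0.0003],[0,0,-0.8]],
    [0.03,[0,0,0.0003],[0,0,-0.4]],
    [0.03,[0,0,0.0004],[0,0,0]],
    [0.03,[0,0,0],[0,0,0]],
    [0.03,[0,0,0],[0,0,0]],
  ],
)

```text
clock: 10.97
eef_pos: [0.5083, -0.0997, 0.2456]
tcp_rot: [[-0.934, -0.358, -0.0], [-0.358, 0.934, 0.0], [0.0, 0.0, -1.0]]
wrist_force: [-0.6, -0.4, -3.0]
opening: 0.0428
grip_force: 62.4
```

Request:
play_rows(
  targets=[
    [0.03,[0,0,0.0007],[0,0,0]],
    [0.03,[0,0,0.0008],[0,0,0]],
    [0.03,[0,0,0.0008],[0,0,0]],
    [0.03,[0,0,0.0007],[0,0,0]],
    [0.03,[0,0,0],[0,0,0]],
  ],
)

```text
clock: 11.38
eef_pos: [0.5083, -0.0997, 0.2424]
tcp_rot: [[-0.934, -0.358, -0.0], [-0.358, 0.934, 0.0], [0.0, 0.0, -1.0]]
wrist_force: [-0.3, -0.5, -2.9]
opening: 0.0434
grip_force: 62.4
```

Request:
play_rows(
  targets=[
    [0.03,[0,0,0.0007],[0,0,0]],
    [0.03,[0,0,0.0007],[0,0,0]],
    [0.03,[0,0,0.0006],[0,0,0]],
    [0.03,[0,0,0],[0,0,0]],
    [0.03,[0,0,0],[0,0,0]],
  ],
)

```text
clock: 11.8
eef_pos: [0.5083, -0.0997, 0.2406]
tcp_rot: [[-0.934, -0.358, -0.0], [-0.358, 0.934, 0.0], [0.0, 0.0, -1.0]]
wrist_force: [0.1, -0.2, -3.1]
opening: 0.0431
grip_force: 62.4
```

Request:
play_rows(
  targets=[
    [0.03,[0,0,0.0005],[0,0,0]],
    [0.03,[0,0,0.0004],[0,0,0]],
    [0.03,[0,0,0.0003],[0,0,0]],
    [0.03,[0,0,0],[0,0,0]],
    [0.03,[0,0,0],[0,0,0]],
  ],
)

```text
clock: 12.22
eef_pos: [0.5083, -0.0997, 0.2395]
tcp_rot: [[-0.934, -0.358, -0.0], [-0.358, 0.934, -0.0], [0.0, -0.0, -1.0]]
wrist_force: [-1.6, -0.6, 0.3]
opening: 0.0433
grip_force: 62.7
```

Request:
play_rows(
  targets=[
    [0.03,[0,0,0.0003],[0,0,0]],
    [0.03,[0,0,0.0002],[0,0,0]],
    [0.03,[0,0,0],[0,0,0]],
    [0.03,[0,0,0],[0,0,0]],
    [0.03,[0,0,0],[0,0,0]],
  ],
)

```text
clock: 12.63
eef_pos: [0.5083, -0.0997, 0.2395]
tcp_rot: [[-0.934, -0.358, 0.0], [-0.358, 0.934, -0.0], [-0.0, -0.0, -1.0]]
wrist_force: [-5.2, 1.6, 9.2]
opening: 0.043
grip_force: 63.9
```

Request:
play_rows(
  targets=[
    [0.047,[0,0,0],[0,0,0]],
    [0.055,[0,0,0],[0,0,0]],
    [0.065,[0,0,0],[0,0,0]],
    [0.075,[0,0,0],[0,0,0]],
    [0.08,[0,0,0],[0,0,0]],
  ],
)

```text
clock: 13.05
eef_pos: [0.5084, -0.0997, 0.2389]
tcp_rot: [[-0.934, -0.358, -0.0], [-0.358, 0.934, 0.0], [0.0, 0.0, -1.0]]
wrist_force: [0.2, -0.1, 0.2]
opening: 0.08
grip_force: 0.0
```

Request:
play_rows(
  targets=[
    [0.08,[0,0,0],[0,0,0]],
    [0.08,[0,0,-0.01],[0,0,0]],
    [0.08,[0,0,-0.03],[0,0,0]],
    [0.08,[0,0,-0.035],[0,0,0]],
    [0.08,[0,0,-0.025],[0,0,0]],
  ],
)

```text
clock: 13.47
eef_pos: [0.5083, -0.0996, 0.3423]
tcp_rot: [[-0.934, -0.358, 0.002], [-0.358, 0.934, -0.001], [-0.001, -0.001, -1.0]]
wrist_force: [0.7, -0.4, 0.8]
opening: 0.0797
grip_force: 0.0
```

```bash
python3 - <<'E'
from h import *
s=manip.state();print(s['eef_pos'],s['wrist_force'])
I={n:manip.capture(n)[:,:,::-1].copy() for n in('wrist','side')}
t=[cv2.resize(I['wrist'][130:370,120:440],(400,300)),crop(I['side'],212,165,100,75,.6)]
cv2.imwrite('pics/m6.png',np.hstack(t))
E
```

```text
[ 0.50828392 -0.0996224   0.34226081] [ 0.67973372 -0.43443805  0.75830464]
```

View pics/m6.png

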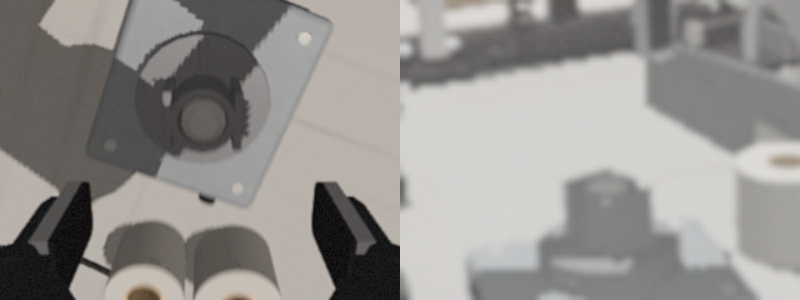

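The hub sits level on the flange, with the post end just proud of the boss (about (605,185) in the right tile). The gripper is clear of it and open.

Request:
play_rows(
  targets=[
    [0.08,[0,0,0],[0,0,0]],
    [0.08,[0,0,0],[0,0,0]],
    [0.08,[0,0,0],[0,0,0]],
    [0.08,[0,0,0],[0,0,0]],
    [0.08,[0,0,0],[0,0,0]],
  ],
)

```text
clock: 13.98
eef_pos: [0.5083, -0.0997, 0.3382]
tcp_rot: [[-0.934, -0.358, -0.001], [-0.358, 0.934, 0.0], [0.001, 0.001, -1.0]]
wrist_force: [0.6, 0.4, -0.1]
opening: 0.08
grip_force: 0.0
```

```bash
python3 -c "
from workcell import manip
print(manip.sign_off())"
```

```text
the job is handed in; nothing more can be done
None
```

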